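Pack the barista kit into its caddy

ROBOT

A 6-joint arm with a two-finger parallel gripper is mounted at the origin on the work surface. World frame = base frame: x ahead of the robot, y to its left, z up, the work surface at z = 0. Lengths are in m, angles in rad, forces in N, time in s.
With the tool pointing down it reaches from about 0.325 to 0.9 m from the base axis. Payload 6.1 kg.
Tool frame: the origin (TCP) lies midway between the tips of the shut fingers; the grasp point (between the pads) lies 19 mm behind it; z points along the fingers, y is the line along which they close (so a half turn about z gives the same grasp; the last joint's range is limited). The gripper opens to 85 mm and grips with 20 to 120 N. Pads are 22 mm wide; open, the fingers measure 114 mm over their backs; the gripper's body (76 mm by 85 mm) begins 54 mm behind the grasp point. The pads swing forward as they close: fully open they stand 13 mm farther back than shut.
Start: joints at [-0.126, 0.22, 1.526, -0, 1.395, -0.126], TCP at [0.625, -0, 0.231] pointing down, gripper open.
Joint ranges: [-2.98, 2.98], [-0.91, 2.08], [0.09, 2.57], [-1.24, 4.39], [0.2, 2.65], [-2.68, 2.68]. Speed limits (rad/s): [2.57, 2.57, 3.01, 3.14, 3.14, 3.14].

INTERFACE

Orientations are given as [roll, pitch, yaw] about the fixed x, y, z axes, in that order (R = Rz(yaw) Ry(pitch) Rx(roll)).
In Python, from plant import movep, move_l, set_joints, gripper_to, hold, inverse_kinematics, observe, get_image, get_calibration, Unreachable, job_done gives the robot as it stands. Calls block until the motion is done:
- movep(position, orientation): joint-space move of the TCP to a pose.
- move_l(position, feed=0.15, rotation=None, max_force=None): straight line of the TCP; rotation=None keeps the orientation; feed is the mean speed in m/s. With max_force (N) it stops when the force on the tool has changed by that much, and returns True; else False.
- set_joints(angles): joint-space move.
- gripper_to(opening, f_grip=None): finger opening in m; f_grip is the grip in N (None keeps the last); returns when the fingers have stopped.
- hold(seconds).
- inverse_kinematics(position, orientation): joint angles nearest the present ones, or None.
- observe(): the state.
- get_image(name): name is "scene" or "side" or "wrist"; returns (picture, depth): 384x512x3 uint8, red, green, blue; 384x512 float32, m along the optical axis (not along the pixel's ray), 0 where there is no reading.
- get_calibration(name): a dict with "intrinsics" (3x3 intrinsics, pixels), "world_from_camera" (4x4, takes a point from camera to world coordinates). Camera axes: x right, y down, z forward; pixel columns grow to the right and rows downward; lengths in m; the calibration is good to about 2 mm. A picture is of the moment at which its call begins: read the wrist's pose just before it. get_calibration takes no time and is no camera call; for the wrist camera it gives the pose at the moment of the call.
A pose or a line that the arm cannot do raises Unreachable and nothing moves.
- job_done(): hands the job in; it is judged then, once.
The state is a dict: "time_s": time; "q": joint angles; "joint_velocities": joint speeds; "joint_torque": joint torques, N m; "eef_pos": TCP position; "tcp_rot": TCP orientation; "ft_force": force on the tool from outside, world axes, zero at the start; "torque": the same for the moment, N m; "opening": finger opening in m; "grasp_force": force on a finger pad.
Only numpy, scipy, OpenCV 4.12 (cv2) and the standard library are available. Lean on these libraries where they do the work, as an engineer would, in place of code of your own. Each camera call takes 0.05 s, during which the arm holds its last target. There are 200 camera calls.

TASK

Pack the espresso kit into the wooden caddy, each piece upright and fully down in its own place: the tamper with the wide foot in the round rubber seat, the steel cup without a handle in the square bay, the dosing ring over the post, and the oblong tin flat in the oblong bay. The tamper with the narrow foot and the milk jug with the handle do not belong: leave them standing where they are.

Things in the scene. Friction and masses are not known exactly. Their poses are not given: they have to be found in the camera images.
- wide_tamper: Coffee tamper with the WIDE foot: steel disc 58 mm across and 20 mm tall, above it a narrow neck and an upright dark wooden handle 32 mm across from 30 to 66 mm above its underside. About 0.38 kg. Origin: centre of its underside, z up the handle. It stands on a black rubber bar mat 3 mm thick among the other things (at least 80 mm from centre to centre). 
- narrow_tamper: Look-alike, stays where it is: the same tamper with a NARROW steel foot 40 mm across; same handle, 66 mm tall. Origin: centre of its underside. It stands on a black rubber bar mat 3 mm thick among the other things (at least 80 mm from centre to centre). 
- dosing_cup: Plain straight steel cup WITHOUT handle, open at the top: 56 mm across outside, 54 mm tall, wall 3 mm, about 0.12 kg. Origin: centre of its underside, z up to the mouth. It stands on a black rubber bar mat 3 mm thick among the other things (at least 80 mm from centre to centre). 
- milk_jug: Look-alike, stays where it is: small steel milk jug WITH a wire handle: about 60 mm across, 54 mm tall; the handle reaches 43 mm from the axis towards its own +y. Origin: centre of its underside. It stands on a black rubber bar mat 3 mm thick among the other things (at least 80 mm from centre to centre). 
- dosing_ring: Dosing ring: straight aluminium collar open at both ends, 60 mm across outside, 52 mm inside, 44 mm tall, about 0.09 kg. Origin: centre of its underside, z along its axis, up. It stands on a black rubber bar mat 3 mm thick among the other things (at least 80 mm from centre to centre). 
- tablet_tin: Closed oblong aluminium tin with a dark band, 90 mm (its x) by 40 mm (its y), 46 mm tall, about 0.13 kg. Origin: centre of its underside, z up. It stands on a black rubber bar mat 3 mm thick among the other things (at least 80 mm from centre to centre). 
- round_seat: Fixed insert of the wooden caddy (caddy: open square tray 260 mm outside, walls 25 mm high above the table; four inserts, two by two, 112 mm apart; which insert is in which corner varies). Origin: centre of its underside, 7 mm above the table. Round black rubber seat with a rim: 78 mm across inside, rim top 20 mm and seat floor 5 mm above its origin. Place of the wide tamper.
- square_bay: Fixed insert of the wooden caddy (caddy: open square tray 260 mm outside, walls 25 mm high above the table; four inserts, two by two, 112 mm apart; which insert is in which corner varies). Origin: centre of its underside, 7 mm above the table. Square metal bay, 78 by 78 mm inside, walls 3 mm thick with tops 25 mm and floor 5 mm above its origin; x and y along its sides. Place of the dosing cup.
- post_stand: Fixed insert of the wooden caddy (caddy: open square tray 260 mm outside, walls 25 mm high above the table; four inserts, two by two, 112 mm apart; which insert is in which corner varies). Origin: centre of its underside, 7 mm above the table. Wooden plate 90 mm square with an upright steel post in its centre: post 32 mm across, plate top 5 mm and post top 30 mm above its origin. Place of the dosing ring, round the post.
- oblong_bay: Fixed insert of the wooden caddy (caddy: open square tray 260 mm outside, walls 25 mm high above the table; four inserts, two by two, 112 mm apart; which insert is in which corner varies). Origin: centre of its underside, 7 mm above the table. Oblong metal bay, 110 mm inside along its x by 60 mm along its y, walls 3 mm thick with tops 20 mm and floor 5 mm above its origin. Place of the tin, flat, long side along the long side.
There are look-alikes about, which are no part of the job. Leave any purple look-alike of the wide_tamper alone.

How it is judged:
By the outcome, as a careful person would: the job done as asked, in the order asked, and still so for the second after the job is handed in, with the robot touching nothing.
It also fails if it takes over 122 s, if anything falls off the work surface, if the arm or the gripper's body presses on something with over 40 N, if the wrist force passes 120 N, or if a joint passes its speed limit or range.

## Working session

There is one attempt and no reset: what is moved stays moved. The work goes in short steps, each a Python script; the robot and the scene stay as the last script left them, time stands still between calls to the robot, and variables do not carry over. Pictures are saved under pics/ and viewed, at most 14 in all, crops included, and the job is handed in when it is done.

```bash
ls; mkdir -p pics
python3 - <<'E'
from plant import *
import cv2,numpy as np
for n in("scene","side"):
    p,d=get_image(n); np.savez(f"pics/{n}0.npz",p=p,d=d,**get_calibration(n))
    cv2.imwrite(f"pics/{n}0.png",cv2.resize(p[:,:,::-1],(800,600)))
    c=get_calibration(n);print(c)
print(observe())
E
```

```text
pics
{'intrinsics': array([[440.26074899,   0.        , 251.92287834],
       [  0.        , 440.26074899, 194.2696381 ],
       [  0.        ,   0.        ,   1.        ]]), 'world_from_camera': array([[ 0.45246656,  0.71666653, -0.53071941,  1.04032557],
       [ 0.8917495 , -0.35857374,  0.27605741, -0.25104073],
       [ 0.00753906, -0.59817552, -0.80132965,  0.81303818],
       [ 0.        ,  0.        ,  0.        ,  1.        ]])}
{'intrinsics': array([[346.71037482,   0.        , 256.80965427],
       [  0.        , 346.71037482, 194.03822727],
       [  0.        ,   0.        ,   1.        ]]), 'world_from_camera': array([[ 0.91719904, -0.29038276,  0.27280722,  0.25634857],
       [-0.39842375, -0.6720851 ,  0.62414752, -0.56017921],
       [ 0.00210799, -0.68116039, -0.73213119,  0.740579  ],
       [ 0.        ,  0.        ,  0.        ,  1.        ]])}
{'time_s': 0.1, 'q': array([-1.26126700e-01,  2.21156474e-01,  1.52751407e+00,  2.24322780e-05,
        1.39471499e+00, -1.26116073e-01]), 'joint_velocities': array([-0.00304991, -0.00213139, -0.00196825,  0.0001585 ,  0.0009063 ,
        0.00146786]), 'joint_torque': array([ 6.93603797e-04, -4.98243856e+01, -3.90546799e+01, -2.32586735e-04,
        5.66593517e-03, -2.12633734e-05]), 'eef_pos': array([6.24443476e-01, 5.74858180e-05, 2.30293748e-01]), 'tcp_rot': array([-3.13981679e+00, -2.47415523e-04,  1.57078153e+00]), 'ft_force': array([-0.57314808, -0.58301438, -0.49756574]), 'torque': array([-0.01737852, -0.02269819, -0.04109633]), 'grasp_force': 0.0, 'opening': 0.0855122399406809}
```

View pics/scene0.png

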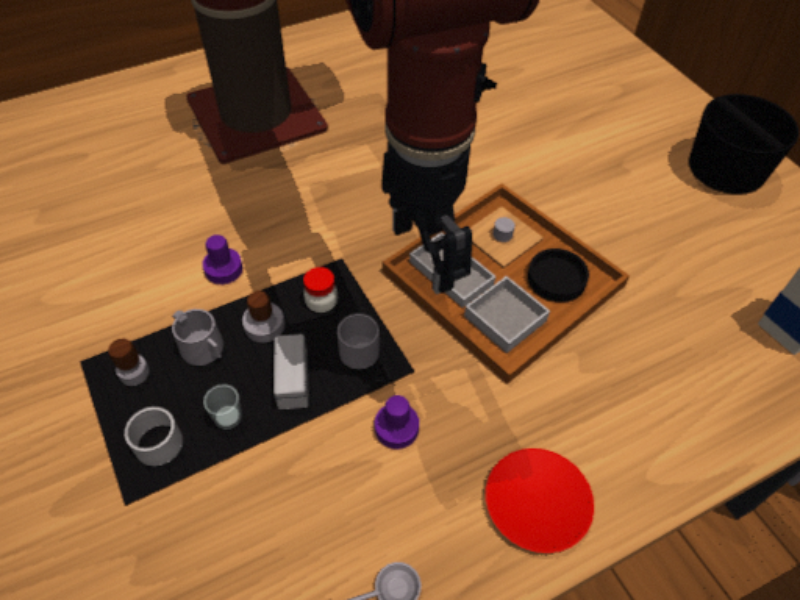

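View pics/side0.png

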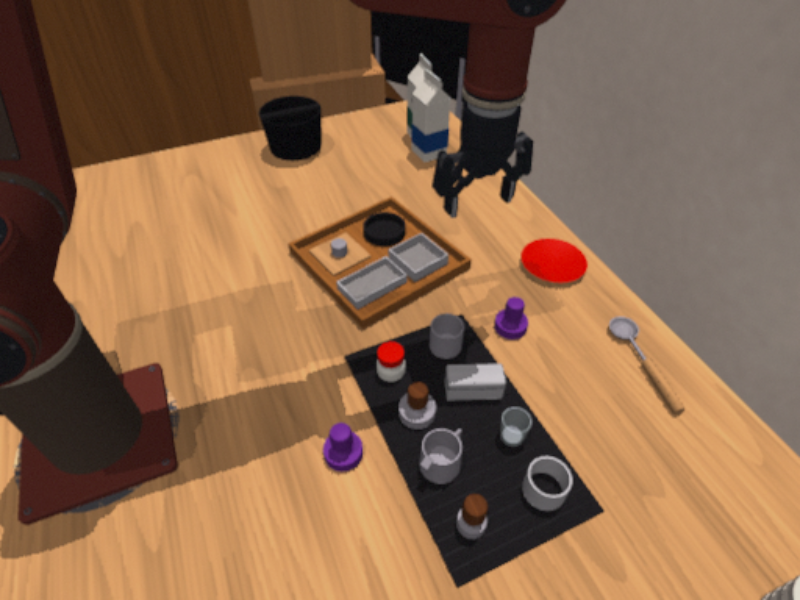

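The scene picture, in 800x600 pixels:
- **Wide tamper candidates:** brown with wide foot at (262,318), which I choose. The narrow one is at (128,362), and the purple ones are at (222,260) and (397,422).
- **Cup candidates:** plain cup at (358,340), which I choose. The jug with the handle is at (197,336) and a small glass at (222,405).
- **Ring and tin:** the ring is at (154,436) and the tin at (290,370). A red-lid jar stands at (319,288).
- **Caddy:** post (504,230), round seat (558,275), square bay (507,312), oblong bay (452,270).

Next I'll fuse both depth maps into a top view.

```bash
cat > h.py <<'E'
import numpy as np,cv2
def cloud(p,d,K,T):
    v,u=np.nonzero(d>0); z=d[v,u]
    c=np.c_[(u-K[0,2])*z/K[0,0],(v-K[1,2])*z/K[1,1],z]
    return c@T[:3,:3].T+T[:3,3],p[v,u]
def pix(P,K,T):
    c=(np.asarray(P)-T[:3,3])@T[:3,:3]; return c[:,:2]/c[:,2:]*K[0,0]+K[:2,2]
def load(n):
    f=np.load(n); return f['p'],f['d'],f['intrinsics'],f['world_from_camera']
E
python3 - <<'E'
from h import *
from scipy import ndimage as nd
x0,x1,y0,y1=.3,.9,-.5,.25; s=1000
H={}
for n in("scene","side"):
    P,c=cloud(*load(f"pics/{n}0.npz"))
    t=P[(abs(P[:,2])<.01)]; print(n,"table z",np.median(t[:,2]))
    m=(P[:,0]>x0)&(P[:,0]<x1)&(P[:,1]>y0)&(P[:,1]<y1)&(P[:,2]<.12)&(P[:,2]>-.02); P=P[m];c=c[m]
    np.savez(f"pics/{n}c.npz",P=P,c=c)
    im=np.zeros((300,375,3),np.uint8);o=np.argsort(P[:,2]);P=P[o];c=c[o]
    i=((x1-P[:,0])*500).astype(int);j=((y1-P[:,1])*500).astype(int); im[i.clip(0,299),j.clip(0,374)]=c
    z=np.full(im.shape[:2],-1.);z[i.clip(0,299),j.clip(0,374)]=P[:,2]
    b=cv2.morphologyEx((z>.014).astype(np.uint8),cv2.MORPH_CLOSE,np.ones((3,3)))
    k,l,st,ce=cv2.connectedComponentsWithStats(b)
    for q in range(1,k):
        if st[q,4]>60: print(n,(x1-ce[q,1]/500).round(3),(y1-ce[q,0]/500).round(3),st[q,2]*2,st[q,3]*2,z[l==q].max().round(3))
    H[n]=im
cv2.imwrite("pics/top0.png",cv2.resize(np.hstack([H["scene"],H["side"]])[:,:,::-1],(800,320)))
E
```

```text
scene table z 0.0006426593510653889
scene 0.84 0.049 132 118 0.02
scene 0.69 -0.063 60 58 0.071
scene 0.579 0.107 212 272 0.029
scene 0.6 0.157 104 104 0.036
scene 0.575 0.233 32 82 0.031
scene 0.561 -0.153 70 100 0.053
scene 0.571 -0.339 62 62 0.051
scene 0.572 -0.249 44 44 0.056
scene 0.558 -0.055 58 58 0.061
scene 0.538 0.144 74 66 0.031
scene 0.463 0.093 28 58 0.031
scene 0.467 0.236 34 44 0.041
scene 0.454 -0.247 60 76 0.061
scene 0.463 -0.157 58 56 0.073
scene 0.454 -0.066 48 48 0.059
scene 0.456 -0.341 40 36 0.072
scene 0.4 0.218 68 26 0.028
scene 0.335 -0.175 58 56 0.071
side table z 0.00020792063649666126
side 0.84 -0.273 102 32 0.022
side 0.683 -0.064 58 58 0.068
side 0.539 0.124 210 308 0.028
side 0.604 0.158 106 104 0.035
side 0.56 -0.154 68 96 0.053
side 0.571 -0.34 62 64 0.05
side 0.561 0.232 32 64 0.03
side 0.576 -0.248 44 46 0.054
side 0.56 -0.053 60 58 0.06
side 0.493 0.131 94 128 0.029
side 0.454 -0.249 60 78 0.061
side 0.457 -0.161 56 58 0.073
side 0.467 0.235 36 32 0.039
side 0.452 -0.067 48 46 0.058
side 0.452 -0.343 42 38 0.072
side 0.331 -0.178 56 60 0.07
```

View pics/top0.png

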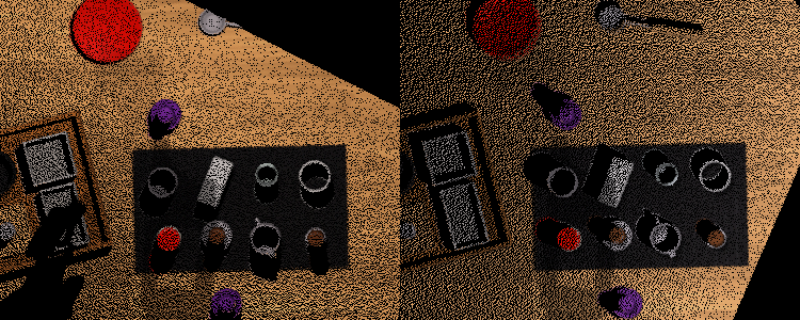

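```bash
cat > fit.py <<'E'
from h import *
from scipy.optimize import least_squares
def circ(P,r=None):
    p=P[:,:2];c=p.mean(0)
    f=(lambda q:np.hypot(*(p-q[:2]).T)-(r or q[2]))
    return least_squares(f,[*c,r or .03],loss='soft_l1',f_scale=.001).x
def near(P,x,y,r,z0,z1):
    return P[(np.hypot(P[:,0]-x,P[:,1]-y)<r)&(P[:,2]>z0)&(P[:,2]<z1)]
E
python3 - <<'E'
from fit import *
for n in("scene","side"):
    P,c=cloud(*load(f"pics/{n}0.npz"))
    print(n)
    t=near(P,.46,-.159,.03,.064,.08);print("tamper",circ(t,.016),t[:,:2].mean(0),(t.max(0)+t.min(0))[:2]/2,len(t))
    f=near(P,.46,-.159,.04,.019,.026);print(" foot",(f.max(0)+f.min(0))[:2]/2,np.ptp(f,0)[:2])
    for m,x,y,z in(("cup",.559,-.054,.055),("ring",.571,-.34,.044)):
        t=near(P,x,y,.037,z,.07);print(m,circ(t),len(t))
    t=near(P,.56,-.153,.07,.045,.06);print("tin",cv2.minAreaRect((t[:,:2]*1000).astype(np.float32)))
    C=P[(P[:,0]>.3)&(P[:,0]<.8)&(P[:,1]>.0)&(P[:,1]<.45)]
    im=np.zeros((500,450),np.uint8);zz=np.full(im.shape,-1.)
    for p in C[C[:,2]<.05]:
        i,j=int((.8-p[0])*1000),int((.45-p[1])*1000); zz[i,j]=p[2]
    im=np.clip((zz+.005)*5000,0,255).astype(np.uint8)
    cv2.imwrite(f"pics/cad_{n}.png",cv2.dilate(im,np.ones((3,3))))
E
python3 -c "
import cv2,numpy as np
cv2.imwrite('pics/cad.png',cv2.resize(np.hstack([cv2.imread('pics/cad_scene.png'),cv2.imread('pics/cad_side.png')]),(800,444)))"
```

```text
scene
tamper [ 0.45217825 -0.15916161  0.016     ] [ 0.45880495 -0.15695985] [ 0.45758212 -0.1568978 ] 141
 foot [ 0.45974291 -0.15740088] [0.05326719 0.05660584]
cup [ 0.5578806  -0.05491284  0.02628649] 118
ring [ 0.569465   -0.34074236  0.02779271] 227
tin ((558.5593872070312, -153.99740600585938), (39.45109939575195, 90.57608795166016), 68.62841033935547)
side
tamper [ 0.45796085 -0.14966449  0.016     ] [ 0.45796335 -0.15806458] [ 0.4580826 -0.1571173] 119
 foot [ 0.4578133  -0.15810006] [0.05607002 0.05485909]
cup [ 0.55838463 -0.05453528  0.02613224] 76
ring [ 0.56959432 -0.34071073  0.02775754] 173
tin ((558.5595092773438, -153.85316467285156), (40.4559211730957, 89.082275390625), 69.3445816040039)
```

View pics/cad.png

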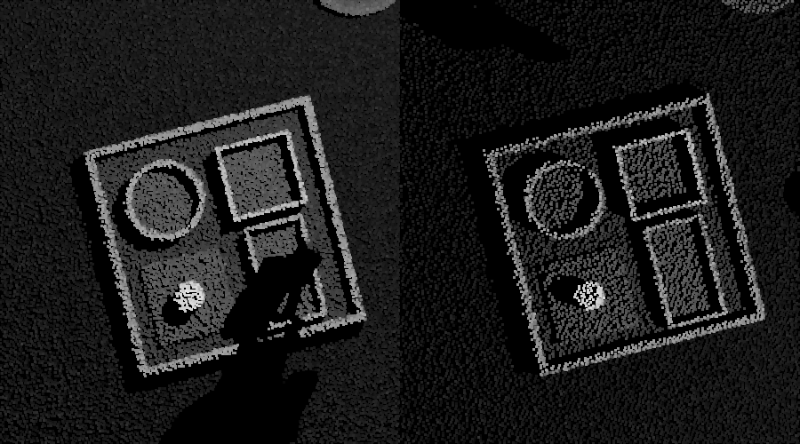

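Both height maps show the caddy clearly. In this view the seat is at (165,200), the square bay at (262,175), the post at (190,296) and the oblong bay at (685,270), with its long side roughly along x. The wide tamper measures 58 mm at the foot, which confirms the choice. I'll fit the caddy frame next, then check the tamper in a close wrist crop.

Run:
```python
from fit import *
from plant import *
for n in("scene","side"):
    P,c=cloud(*load(f"pics/{n}0.npz"))
    C=P[(P[:,0]>.36)&(P[:,0]<.71)&(P[:,1]>.035)&(P[:,1]<.37)&(P[:,2]>.017)&(P[:,2]<.04)]
    if n=="side": r=cv2.minAreaRect((C[:,:2]*1000).astype(np.float32));print(r)
    for w,x,y,z0,z1,rr in(("seat",.575,.265,.0215,.034,.055),("post",.468,.236,.031,.045,.03)):
        t=near(P,x,y,rr,z0,z1);print(n,w,circ(t),(t.max(0)+t.min(0))[:2]/2,len(t))
    for w,x,y in(("sq",.603,.157),("ob",.495,.13)):
        t=near(P,x,y,.075,.0225 if w=="ob" else .027,.036)
        a=np.deg2rad(14);R=np.array([[np.cos(a),-np.sin(a)],[np.sin(a),np.cos(a)]])
        print(n,w,cv2.minAreaRect((t[:,:2]*1000).astype(np.float32)))
movep([.458-.0,-.1575,.2],[np.pi,0,np.pi/2])
p,d=get_image("wrist");cal=get_calibration("wrist");np.savez("pics/w1.npz",p=p,d=d,**cal)
u=pix([[.458,-.1575,.069],[.458,-.1575,.023]],cal['intrinsics'],cal['world_from_camera']);print(u)
cv2.imwrite("pics/w1.png",p[:,:,::-1])
P,c=cloud(p,d,cal['intrinsics'],cal['world_from_camera'])
t=near(P,.458,-.1575,.03,.06,.08);print((t.max(0)+t.min(0))/2,circ(t),t[:,2].max())
t=near(P,.458,-.1575,.04,.018,.027);print((t.max(0)+t.min(0))/2,np.ptp(t,0))
print(observe()['eef_pos'],observe()['time_s'])
```

```text
scene seat [0.57497877 0.26383635 0.04155544] [0.57451048 0.26476176] 298
scene post [0.46690992 0.23532314 0.01192821] [0.46613218 0.23718637] 114
scene sq ((598.2762451171875, 155.73471069335938), (135.15447998046875, 127.87911987304688), 54.17766189575195)
scene ob ((499.37420654296875, 110.0166015625), (146.40866088867188, 108.52067565917969), 15.207549095153809)
((535.2313232421875, 197.4414520263672), (261.9128112792969, 264.5596008300781), 14.342144012451172)
side seat [0.57497602 0.26459129 0.04157084] [0.5752237  0.26529471] 153
side post [0.46723791 0.23537756 0.01196378] [0.46672886 0.23685165] 66
side sq ((600.1812133789062, 155.65707397460938), (126.76263427734375, 121.48674774169922), 62.24110412597656)
side ob ((499.2142333984375, 110.14706420898438), (146.93919372558594, 108.81117248535156), 14.189988136291504)
[[259.48834543 185.28400506]
 [259.62016143 172.67998903]]
[ 0.45945958 -0.1521962   0.06470155] [ 0.45920259 -0.15154874  0.01084816] 0.06938576219320747
[ 0.45951398 -0.15140141  0.02201867] [0.05605189 0.05434477 0.00793164]
[ 0.45921    -0.15715581  0.20064254] 1.075
```

View pics/w1.png

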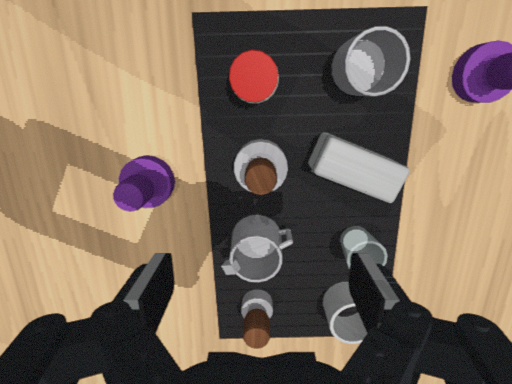

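The crop shows the wide brown tamper at (261,170) with its wide disc, next to the jug with the handle at (256,245), so the choice holds. The wrist camera puts it 5 mm off in y, possibly because the arm was still settling. I'll recheck with the pose read first.

Run:
```python
from fit import *
from plant import *
hold(.3)
for k in range(2):
    o=observe();cal=get_calibration("wrist");p,d=get_image("wrist")
    P,c=cloud(p,d,cal['intrinsics'],cal['world_from_camera'])
    t=near(P,.458,-.1575,.03,.06,.08);print((t.max(0)+t.min(0))/2,t[:,2].max())
    t=near(P,.458,-.1575,.04,.018,.027);print((t.max(0)+t.min(0))/2,np.ptp(t,0))
    t=near(P,.558,-.0545,.037,.054,.07);print("cup",circ(t))
    m=P[abs(P[:,2])<.01];print("z",np.median(m[:,2]))
    print(o['eef_pos'],o['tcp_rot'])
    gripper_to(.06)
```

```text
[ 0.45849028 -0.15256193  0.06469723] 0.06923266005228224
[ 0.45907873 -0.15218001  0.02162662] [0.0570137  0.0551226  0.00710078]
cup [ 0.55915316 -0.05113275  0.02620165]
z -0.0010722557364973295
[ 0.45851171 -0.15703426  0.20000664] [ 3.14158987e+00 -5.37067597e-05  1.57199278e+00]
[ 0.45889485 -0.15249631  0.06477979] 0.069408416700108
[ 0.45902082 -0.15173908  0.02180983] [0.05591083 0.05481331 0.00760694]
cup [ 0.55921088 -0.05109439  0.0261791 ]
z -0.0010914820272626413
[ 0.4579747  -0.15753252  0.19999006] [-3.14158439e+00  5.54277657e-06  1.57071309e+00]
```

```bash
cat > pp.py <<'E'
from fit import *
from plant import *
pi=np.pi
def snap(n,box=None):
    p,d=get_image("side");cal=get_calibration("side");np.savez(f"pics/{n}.npz",p=p,d=d,**cal)
    cv2.imwrite(f"pics/{n}.png",p[:,:,::-1]); return cloud(p,d,cal['intrinsics'],cal['world_from_camera'])
def pick(x,y,h,op,f,yaw=pi/2):
    gripper_to(op); movep([x,y,.17],[pi,0,yaw])
    s=move_l([x,y,.003+h],.12,max_force=15); gripper_to(0,f)
    o=observe();print("grasp",s,o['eef_pos'],o['opening'],o['grasp_force'])
    move_l([x,y,.17],.2); o=observe();print("lift",o['opening'],o['grasp_force'],o['ft_force'],o['time_s'])
def place(x,y,h,op,yaw=pi/2):
    movep([x,y,.17],[pi,0,yaw]); move_l([x,y,.022+h],.2)
    s=move_l([x,y,.010+h],.04,max_force=6); print("down",s,observe()['eef_pos'],observe()['eef_pos'][2]-h)
    gripper_to(op); move_l([x,y,.17],.2); print(observe()['time_s'])
E
python3 - <<'E'
from pp import *
pick(.458,-.156,.029,.06,50)
P,c=snap("s1")
E
```

```text
grasp False [ 0.45862222 -0.15631961  0.03286562] 0.03123765739458849 49.461477398872375
lift 0.030942611849083246 49.86786067485809 [ 0.20791483  0.24388188 -5.60543677] 5.0417
```

View pics/s1.png

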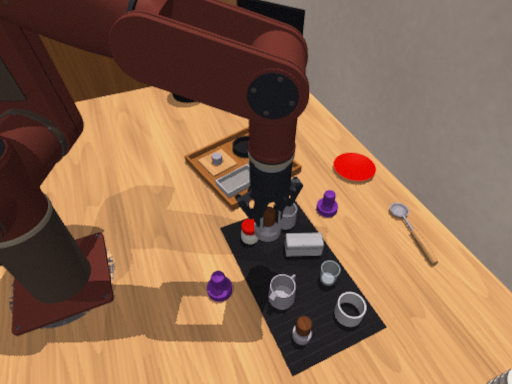

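The wide tamper is held upright at (268,222), with a weight of about 4–5 N, and nothing else has moved. I'll place it in the round seat.

Run:
```python
from pp import *
place(.5752,.2648,.029,.06)
pick(.5583,-.0535,.022,.075,30)
P,c=snap("s2")
t=near(P,.5752,.2648,.03,.07,.09);print((t.max(0)+t.min(0))/2,t[:,2].max(),len(t))
```

```text
down True [0.5774464  0.26543605 0.04181294] 0.012812944077381882
8.975
grasp False [ 0.55922573 -0.05369969  0.02618093] 0.055238532022065086 32.26047101430595
lift 0.05489186360331955 32.078778902068734 [-0.25885434  0.4397037  -1.95291585] 13.0333
[0.57586923 0.26514422 0.07549251] 0.08055196495464978 57
```

View pics/s2.png

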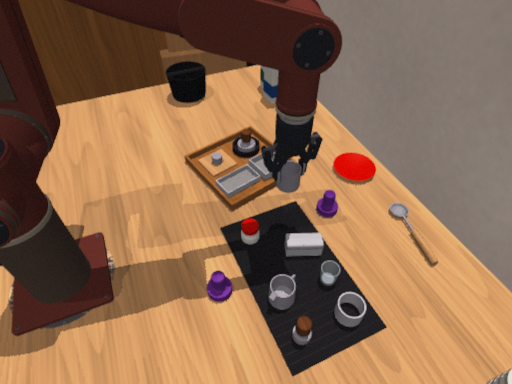

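The tamper stands upright in the seat at (247,142), with its centre within 1 mm. The cup is held upright at (288,178). I'll place the cup, then move the ring.

Run:
```python
from pp import *
place(.603,.1562,.022,.072)
pick(.5695,-.340,.016,.078,30)
P,c=snap("s3")
t=near(P,.603,.1562,.037,.06,.08);print("cup",circ(t),np.median(t[:,2]),len(t))
place(.4668,.2365,.016,.076)
```

```text
down True [0.60506378 0.15635573 0.0349565 ] 0.01295649823874439
16.2
grasp False [ 0.57025945 -0.34057773  0.02036322] 0.05840384229991843 32.838305700570345
lift 0.05879962791704699 32.45646145194769 [-0.56040946  0.85941958 -1.16571163] 20.875
cup [0.60414948 0.15482777 0.02632543] 0.06426835050490176 83
down True [0.46880404 0.23718147 0.02912613] 0.013126133551496309
25.325
```

Run:
```python
from pp import *
pick(.5586,-.1535,.020,.062,30,np.deg2rad(-21))
P,c=snap("s4")
t=near(P,.467,.2365,.037,.045,.08);print("ring",circ(t),np.median(t[:,2]),len(t))
o=observe();print(o['q'])
```

```text
grasp False [ 0.55935433 -0.15383607  0.02398148] 0.03954024119723652 31.986347436904907
lift 0.03936880477709083 31.451990604400635 [-0.47871369  0.33289313 -1.17743812] 29.6833
ring [0.46818548 0.23539092 0.02772073] 0.05281749677254505 142
[-4.04317070e-01  1.64665742e-01  1.71301392e+00 -6.99645900e-06
  1.26754072e+00  1.53302835e+00]
```

View pics/s4.png

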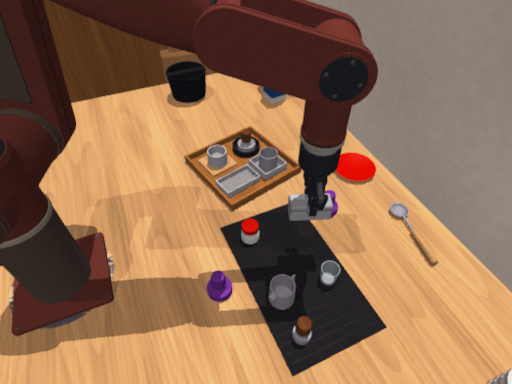

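The tamper (247,142), cup (268,160) and ring (217,156) are all in place, and the tin is held at (310,206). I'll place the tin.

Run:
```python
from pp import *
place(.4943,.1288,.020,.056,np.deg2rad(14.3))
movep([.5,-.05,.3],[pi,0,pi/2]); hold(.3)
P,c=snap("s5")
t=near(P,.4943,.1288,.07,.05,.07);print("tin",cv2.minAreaRect((t[:,:2]*1000).astype(np.float32)),np.median(t[:,2]),t[:,2].std())
for m,x,y in(("tam",.575,.265),("cup",.604,.155),("ring",.468,.2355)):
    t=near(P,x,y,.037,.05,.09);print(m,np.percentile(t[:,2],[50,95]),(t.max(0)+t.min(0))/2)
im=cv2.imread("pics/s5.png")[100:220,160:320];cv2.imwrite("pics/s5c.png",cv2.resize(im,(800,600),interpolation=3))
print(observe()['time_s'])
```

```text
down True [0.49613501 0.12890658 0.03251834] 0.012518339843932604
33.1167
tin ((493.90350341796875, 125.96832275390625), (88.33109283447266, 42.279354095458984), 14.152556419372559) 0.0575058727278146 0.0022709363763139647
tam [0.07121893 0.07853553] [0.57218496 0.26228101 0.06481271]
cup [0.06005925 0.06642975] [0.60395921 0.15539297 0.05902011]
ring [0.0542999  0.05711021] [0.46815298 0.23590299 0.0544511 ]
34.95
```

View pics/s5c.png

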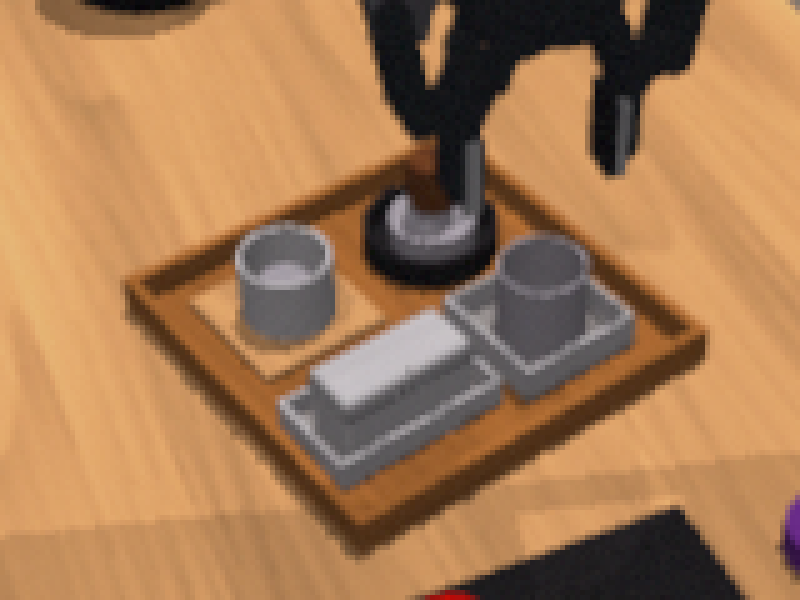

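View pics/s5.png

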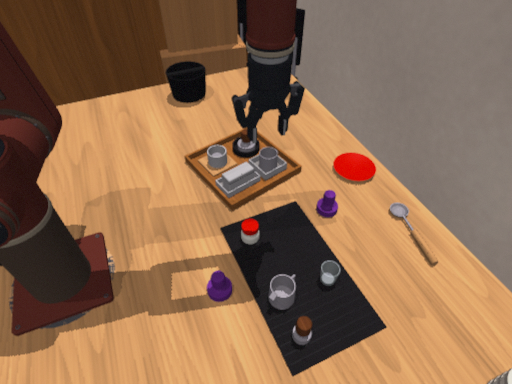

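The crop shows the ring over the post (285,280), the tamper in the round seat (430,215), the cup in the square bay (543,290) and the tin flat in the oblong bay (390,370). Their heights match being fully down. In the full picture the jug (283,292), the narrow tamper (303,330) and the purple pieces are untouched, and the gripper is clear of everything.

```bash
python3 -c "
from plant import *
print(job_done())"
```

```text
the job is handed in; nothing more can be done
None
```

The job is handed in at about 35 s: the wide tamper, cup, ring and tin were placed in that order, each upright and fully down in its own place, and the look-alikes were left untouched.

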